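# Clamp the inspection light and hold the dead-man plunger in the green

## Robot

A 6-joint arm with a two-finger parallel gripper is mounted at the origin on the work surface. World frame = base frame: x ahead of the robot, y to its left, z up, the work surface at z = 0. Lengths are in m, angles in degrees, forces in N, time in s.
With the tool pointing down it reaches from about 0.325 to 0.925 m from the base axis. Payload 3.1 kg.
Tool frame: the origin (TCP) lies at the very end of the fingers, on their centre line; the grasp point (between the pads) lies hold_point_z behind it (hold_point_z is the distance from the TCP to the grasp point, in m); z points along the fingers, y is the line along which they close (so a half turn about z gives the same grasp; the last joint's range is limited). The gripper opens to 85 mm and grips with 20 to 120 N. Pads are 22 mm wide; open, the fingers measure 114 mm over their backs; the gripper's body (76 mm by 85 mm) begins 54 mm behind the grasp point. The pads swing forward as they close: fully open they stand 13 mm farther back than shut.
Start: joints at [-75.069, 12.427, 92.441, -0, 75.132, -6.429], TCP at [0.228, -0.582, 0.231] pointing down, gripper open.
Joint ranges: [-157.48, 157.48], [-44.54, 120.13], [17.64, 146.25], [-64.5, 244.5], [7.68, 150.69], [-147.95, 147.95]. Speed limits (degrees/s): [159.86, 159.86, 180, 180, 180, 180].

## Interface

Orientations are given as a 3x3 rotation matrix whose columns are the frame's x, y, z axes.
In Python, from cell import * gives the robot as it stands.
- The arm moves only by the tool jog_arm, never from a script. Its argument "moves" is a list of rows, each a list of 5 numbers: the shift along the tool's x, y, z as a fraction of full scale, then the turn about the tool's z as a fraction of full scale, then the opening, from -1 (shut) to 1 (fully open). In form: [[tx, ty, tz, yaw, grip], ...]. A call has 1 to 5 rows; each row is the pose to reach, as a shift and turn from the pose commanded when the call began, along the tool's axes at that moment; what a row does not reach only later rows make up. Full scale, the value 1, is 10 cm for a shift and pi/2 rad for a turn. A row lasts 1/12 s, in which the tool goes at most 41.7 mm and 7.16 degrees, less where a joint would pass 70% of its speed; a pose out of reach is approached as far as the arm can. A call with a number of a shift or a turn outside -1 to 1 is refused whole. A call with a gripper value outside its range is refused whole. The fingers move at their own pace and stop on an object; "squeeze" is the grip in N (left out, the last holds). Time passes only in rows, so rows that repeat a pose let the fingers close. It gives the time, the measured TCP pose, the force, the opening and the grip force at its end, in the units of the state.
- sense(): the state, without advancing time (a new reading comes with each control period).
- grab_frame(name): name is "scene" or "top" or "wrist"; returns the picture (384x512x3 uint8, red, green, blue); there is no depth.
- camera_params(name): a dict with "mtx" (3x3 intrinsics, pixels), "cam_to_world" (4x4, takes a point from camera to world coordinates). Camera axes: x right, y up, looking along -z (the intrinsics and any distortion apply to the point x, -y, -z); pixel columns grow to the right and rows downward; lengths in m; the calibration is good to about 2 mm. A picture is of the moment at which its call begins: read the wrist's pose just before it. camera_params takes no time and is no camera call; for the wrist camera it gives the pose at the moment of the call.
- job_done(): hands the job in; it is judged then, once.
Trained networks look in the newest picture that a camera, given by its name, has taken for a name from the list of things; names that differ only in an ending like _2 or _b are one class to them, and where a whole thing is asked for, a point or a joint stands for the part that bears it (a point fixed in the world has none). Each returns a list of dicts, best first, with "p" (0 to 1); they miss things now and then, are a little off and sometimes report something else, mostly with a low value. They report only what shows in the picture. A call takes as long as a camera call.
- recognise(label, camera): "position" ([x, y, z] in m, in world coordinates, good to about 4 mm: the middle of the surface that is visible of it).
- tip_of(label, camera): "position" ([x, y, z] in m, in world coordinates, good to about 4 mm: a listed point, or the origin of a listed thing).
The state is a dict: "time": time; "joint_pos": joint angles; "joint_vel": joint speeds; "effort": joint torques, N m; "tcp_pos": TCP position; "ee_rot": TCP orientation; "contact_force": force on the tool from outside, world axes, zero at the start; "ft_torque": the same for the moment, N m; "finger_gap": finger opening in m; "finger_force": force on a finger pad.
Only numpy, scipy, OpenCV 4.12 (cv2) and the standard library are available. Lean on these libraries where they do the work, as an engineer would, in place of code of your own. Each camera call takes 0.05 s, during which the arm holds its last target. There are 200 camera calls.

## Task

Push the red-padded lever of the cradle down over the inspection light until its catch keeps it down by itself, and take the gripper off it. Then press the yellow tester's spring-loaded dead-man plunger half-way down, so that the collar's rim lies within the green band of the stem, and finish while still holding it there with the fingers. Never push the plunger to the bottom, and leave the light in its cradle and the loose things on the counter where they are.

Things in the scene. Friction and masses are not known exactly. Their poses are not given: they have to be found in the camera images.
- cradle: Test cradle bolted to the counter: dark steel base plate 190 x 150 x 12 mm with aluminium saddles and a blue hinge bracket. Origin: centre of the plate's underside. The lever's hinge line runs along the cradle's own y through its point x +70 mm, z 72 mm; the lever reaches from there towards the cradle's own -x.
- clamp_lever (a joint): Angle in rad of the steel clamp lever with the red pad. 0: raised, 0.35 rad above level; grows as it is pressed; 0.40: down on its stop, 0.05 rad below level. A spring raises it unless it passes about 0.36, where the catch pulls it to the stop and keeps it there. At the pad it takes about 1.5 N up to 0.31 rad, then up to 8 N to pass the catch; latched, it withstands 2.5 N upward.
- lever_pad (a point): Middle of the top face of the red pad (40 mm along the lever, 36 mm wide) near the lever's end: 140 mm from the hinge line along the lever and 13 mm above the lever's axis. It is about 132 mm above the counter with the lever up and about 78 mm with it fully down; meanwhile it moves about 13 mm towards the cradle's own -x.
- light: Inspection light: black handle 36 mm in diameter, 140 mm long, with a nickel bayonet socket 28 mm in diameter and 30 mm long on one end. Lies loose along the cradle's own y in the saddles. Origin: underside of the handle's middle, 22 mm above the counter; its own y points to the socket.
- tester: Yellow tester box 130 x 110 x 55 mm fixed to the counter, with a dark steel collar (54 mm in diameter, rim 63 mm above the counter) round the plunger in the middle of its top. Origin: centre of its underside.
- plunger (a joint): How far the dead-man plunger is pushed down, in m: 0 released, 0.024 at the bottom. The stem, from below upwards, is yellow (0 to 8 mm), green (8 to 16 mm) and red; the green band is level with the collar's rim at 0.008 to 0.016. The spring needs about 2.5 N at the start, 4.9 N at 12 mm and 7.3 N at the bottom, and raises the plunger when let go.
- plunger_top (a point): Middle of the top of the plunger's black head, 42 mm in diameter; 101 mm above the counter when released. It moves straight down when pressed.
- gauge_block: Loose brushed steel feeler gauge block, 95 x 24 x 18 mm, lying flat; bystander. Origin: centre of its underside.
- bearing_race: Loose nickel-plated bearing race, 62 mm across, 16 mm high; bystander. Origin: centre of its underside.
- amber_spacer: Loose amber plastic spacer ring, 44 mm across, 14 mm high; bystander. Origin: centre of its underside.
- spare_socket: Loose spare bayonet lamp socket standing upright, 33 mm across, 44 mm high; bystander. Origin: centre of its underside.
- screwdriver: Loose screwdriver lying on the counter; bystander. Origin: near its middle, on the counter; it lies along its own x.
- grease_tin: Loose green grease tin, 64 mm across, 45 mm high; bystander. Origin: centre of its underside.

How it is judged:
By the outcome, as a careful person would: the job done as asked, in the order asked, and still so for the second after the job is handed in, while the arm keeps its last pose, push and grip.
It also fails if it takes over 48 s, if anything falls off the work surface, if the arm or the gripper's body presses on something with over 40 N, if the wrist force passes 120 N, or if a joint passes its speed limit or range.

## Working session

There is one attempt and no reset: what is moved stays moved. The work goes in short steps, Python scripts to look and compute and a tool call to move; the robot and the scene stay as the last step left them, time stands still between calls to the robot, and variables do not carry over. Pictures are saved under pics/ and viewed, at most 10 in all, crops included, and the job is handed in when it is done.

Besides the shell and the picture viewer there is one more tool, called after "Request:" as name(argument=value, ...) on one line, values as JSON. jog_arm: Moves the arm, as the interface text tells. Shift numbers are shares of 10 cm and turn numbers shares of pi/2 rad, none past 1 either way. Its arguments: {"type":"object","properties":{"moves":{"type":"array"},"squeeze":{"type":"number"}},"required":["moves"]}

```bash
mkdir -p pics
python3 - <<'E'
from cell import *
import cv2
for c in ("scene","top"):
    im=grab_frame(c); cv2.imwrite(f"pics/{c}0.png",im[:,:,::-1])
    for l in ("cradle","lever_pad","light","tester","plunger_top","grease_tin","spare_socket","screwdriver","gauge_block"):
        try: print(c,l,[(([round(float(v),3) for v in d["position"]]),round(d["p"],2)) for d in tip_of(l,c)[:2]])
        except Exception as e: print(l,e)
s=sense();print(s["time"],s["tcp_pos"],s["ee_rot"],s["finger_gap"])
p=camera_params("top");print(p)
E
```

```text
scene cradle [([0.51, 0.203, 0.001], 0.56), ([0.585, -0.224, 0.1], 0.33)]
scene lever_pad []
scene light [([0.509, 0.208, 0.018], 0.72)]
scene tester [([0.586, -0.228, 0.002], 0.63)]
scene plunger_top [([0.587, -0.226, 0.102], 0.46)]
scene grease_tin [([0.59, 0.457, 0.0], 0.91), ([0.485, -0.506, 0.002], 0.6)]
scene spare_socket [([0.461, 0.453, 0.0], 0.61), ([0.59, 0.458, 0.0], 0.52)]
scene screwdriver [([0.485, -0.508, 0.004], 0.73)]
scene gauge_block [([0.768, 0.105, -0.0], 0.58), ([0.461, 0.173, 0.134], 0.54)]
top cradle [([0.511, 0.201, 0.0], 0.88)]
top lever_pad [([0.464, 0.173, 0.13], 0.89)]
top light [([0.508, 0.207, 0.019], 0.79)]
top tester [([0.591, -0.225, -0.0], 0.96)]
top plunger_top [([0.589, -0.224, 0.104], 0.62)]
top grease_tin [([0.508, 0.207, 0.023], 0.71), ([0.586, 0.454, 0.001], 0.55)]
top spare_socket []
top screwdriver [([0.486, -0.503, -0.0], 0.78)]
top gauge_block [([0.762, 0.097, 0.001], 0.66)]
1.0 [ 0.2276543  -0.58209961  0.23132073] [[ 9.31322072e-01  3.64196646e-01 -7.58824005e-06]
 [ 3.64196646e-01 -9.31322072e-01 -3.83495532e-05]
 [-2.10338741e-05  3.29521738e-05 -9.99999999e-01]] 0.08543942158468061
{'mtx': array([[454.03300909,   0.        , 246.38881393],
       [  0.        , 454.03300909, 183.65156914],
       [  0.        ,   0.        ,   1.        ]]), 'cam_to_world': array([[-4.62339099e-02,  9.73399614e-01, -2.24400573e-01,
         2.50935549e-01],
       [-9.98929850e-01, -4.47694428e-02,  1.16126014e-02,
         1.57281171e-02],
       [ 1.25741306e-03,  2.24697327e-01,  9.74427796e-01,
         1.60155115e+00],
       [ 0.00000000e+00,  0.00000000e+00,  0.00000000e+00,
         1.00000000e+00]])}
```

View pics/top0.png

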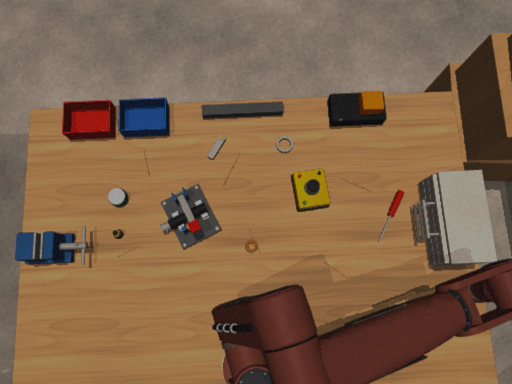

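View pics/scene0.png

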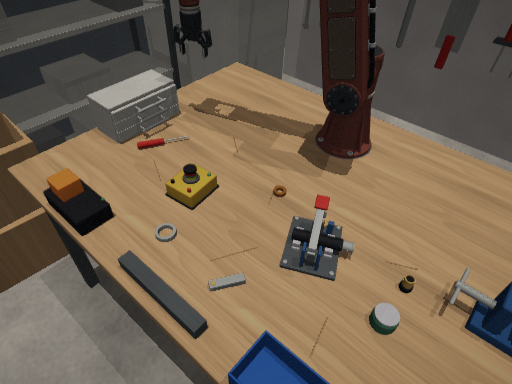

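Top view shows the red pad at about (194,226), plunger head at (313,187), cradle at (190,215). The lever points to about (-0.86,-0.51) in world. Moving over with shut fingers.

Request:
jog_arm(moves=[[0.79,-1,0,0,-1],[0.79,-1,0,0,-1],[0.79,-1,0,0,-1],[0.79,-1,0,0,-1]], squeeze=20)

```text
time: 1.33
tcp_pos: [0.2658, -0.4531, 0.2294]
ee_rot: [[0.93, 0.367, -0.0], [0.367, -0.93, 0.008], [0.002, -0.007, -1.0]]
contact_force: [0.1, -0.4, -0.2]
finger_gap: 0.0387
finger_force: 0.0
```

Request:
jog_arm(moves=[[0.79,-1,0,0,-1],[0.79,-1,0,0,-1],[0.79,-1,0,0,-1],[0.79,-1,0,0,-1]])

```text
time: 1.67
tcp_pos: [0.3029, -0.3326, 0.2306]
ee_rot: [[0.93, 0.368, 0.0], [0.368, -0.93, 0.005], [0.002, -0.004, -1.0]]
contact_force: [-0.2, -0.1, -1.0]
finger_gap: -0.0004
finger_force: 0.0
```

Request:
jog_arm(moves=[[0.79,-1,0,0,-1],[0.79,-1,0,0,-1],[0.79,-1,0,0,-1],[0.79,-1,0,0,-1]])

```text
time: 2.0
tcp_pos: [0.3403, -0.2113, 0.2312]
ee_rot: [[0.929, 0.37, 0.001], [0.37, -0.929, 0.003], [0.002, -0.003, -1.0]]
contact_force: [-0.7, -0.1, -0.1]
finger_gap: 0.0003
finger_force: 0.0
```

Request:
jog_arm(moves=[[0.79,-1,0,0,-1],[0.79,-1,0,0,-1],[0.79,-1,0,0,-1],[0.79,-1,0,0,-1]])

```text
time: 2.33
tcp_pos: [0.3778, -0.0893, 0.2317]
ee_rot: [[0.928, 0.372, 0.002], [0.372, -0.928, 0.003], [0.003, -0.002, -1.0]]
contact_force: [0.0, -0.4, -0.9]
finger_gap: -0.0001
finger_force: 0.0
```

Request:
jog_arm(moves=[[0.79,-1,0,0,-1],[0.79,-1,0,0,-1],[0.79,-1,0,0,-1],[0.79,-1,0,0,-1],[0.79,-1,0,0,-1]])

```text
time: 2.75
tcp_pos: [0.4142, 0.0286, 0.2316]
ee_rot: [[0.929, 0.369, 0.0], [0.369, -0.929, -0.001], [0.0, 0.001, -1.0]]
contact_force: [0.4, -0.8, -0.3]
finger_gap: 0.0003
finger_force: 0.0
```

Request:
jog_arm(moves=[[0.48,-0.58,0,0,-1],[0.48,-0.58,0,0,-1],[0.48,-0.58,0,0,-1]])

```text
time: 3.0
tcp_pos: [0.4388, 0.1006, 0.2318]
ee_rot: [[0.931, 0.366, 0.002], [0.366, -0.931, 0.002], [0.002, -0.001, -1.0]]
contact_force: [-0.8, -0.5, -0.2]
finger_gap: 0.0001
finger_force: 0.0
```

Run:
```python
from cell import *
import cv2
im=grab_frame("wrist"); cv2.imwrite("pics/w1.png",im[:,:,::-1])
for c in ("wrist","scene","top"):
    if c!="wrist": grab_frame(c)
    for l in ("lever_pad","cradle","light"): print(c,l,[(([round(float(v),4) for v in d["position"]]),round(d["p"],2)) for d in tip_of(l,c)[:2]])
s=sense();print(s["time"],s["tcp_pos"],s["ee_rot"])
```

```text
wrist lever_pad [([0.4627, 0.1771, 0.1336], 0.58)]
wrist cradle [([0.5161, 0.1958, -0.001], 0.64)]
wrist light [([0.5111, 0.2119, 0.0202], 0.76)]
scene lever_pad [([0.4581, 0.1776, 0.1352], 0.93)]
scene cradle [([0.5107, 0.2019, -0.0011], 0.71)]
scene light [([0.5089, 0.2057, 0.0212], 0.69), ([0.461, 0.176, 0.1329], 0.28)]
top lever_pad []
top cradle [([0.5095, 0.2008, -0.0039], 0.79)]
top light []
3.6 [0.43694791 0.09852524 0.23136183] [[ 9.31563172e-01  3.63579480e-01  1.34294899e-04]
 [ 3.63579491e-01 -9.31563174e-01 -7.48417270e-05]
 [ 9.78932662e-05  1.18546668e-04 -9.99999988e-01]]
```

View pics/w1.png

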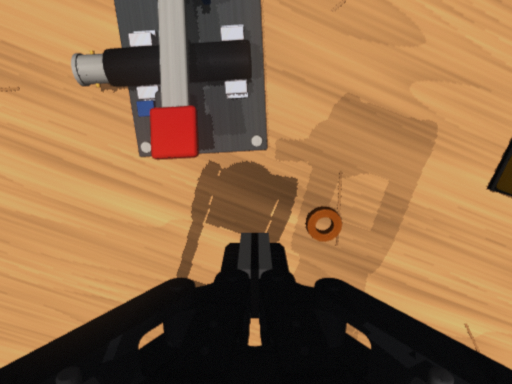

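The wrist view shows the pad at (174,132), in line with the lever. I'll go above it, then press.

Request:
jog_arm(moves=[[0.48,-0.62,0,0,-1],[0.48,-0.62,0.3,0,-1],[0.48,-0.62,0.6,0,-1],[0.48,-0.62,0.8,0,-1],[0.48,-0.62,0.8,0,-1]])

```text
time: 4.02
tcp_pos: [0.4548, 0.1738, 0.146]
ee_rot: [[0.931, 0.366, -0.011], [0.366, -0.931, -0.002], [-0.011, -0.002, -1.0]]
contact_force: [-0.3, 0.2, -1.0]
finger_gap: 0.0004
finger_force: 0.0
```

Request:
jog_arm(moves=[[0,0,0.1,0,-1],[0,0,0.2,0,-1],[-0.03,0,0.3,0,-1],[-0.03,0,0.3,0,-1]])

```text
time: 4.35
tcp_pos: [0.4556, 0.1725, 0.1203]
ee_rot: [[0.932, 0.364, -0.001], [0.364, -0.932, -0.0], [-0.001, -0.0, -1.0]]
contact_force: [1.1, 0.3, 0.4]
finger_gap: 0.0005
finger_force: 0.6
```

Request:
jog_arm(moves=[[-0.02,0,0.1,0,-1],[-0.04,0,0.2,0,-1],[-0.06,0,0.3,0,-1],[-0.06,0,0.3,0,-1]])

```text
time: 4.68
tcp_pos: [0.4503, 0.1706, 0.0899]
ee_rot: [[0.931, 0.364, -0.0], [0.364, -0.931, -0.0], [-0.0, 0.0, -1.0]]
contact_force: [1.3, 0.5, 1.8]
finger_gap: -0.0003
finger_force: 0.9
```

Request:
jog_arm(moves=[[0,0,0.06,0,-1],[-0.01,0,0.1,0,-1],[-0.01,0,0.1,0,-1]])

```text
time: 4.93
tcp_pos: [0.4489, 0.1703, 0.0805]
ee_rot: [[0.931, 0.364, -0.002], [0.364, -0.931, -0.0], [-0.002, -0.001, -1.0]]
contact_force: [-0.0, 0.9, -0.2]
finger_gap: 0.0002
finger_force: 0.0
```

Request:
jog_arm(moves=[[0,0,0.02,0,-1],[0,0,0.04,0,-1],[0,0,0.04,0,-1]])

```text
time: 5.18
tcp_pos: [0.449, 0.1705, 0.0776]
ee_rot: [[0.931, 0.364, -0.003], [0.364, -0.931, -0.0], [-0.003, -0.001, -1.0]]
contact_force: [-3.9, -1.4, 6.1]
finger_gap: 0.0001
finger_force: 3.3
```

Run:
```python
from cell import *
import cv2
im=grab_frame("scene"); cv2.imwrite("pics/s2.png",cv2.resize(im[160:300,240:400,::-1],None,fx=4,fy=4))
print([(d["position"],d["p"]) for d in tip_of("lever_pad","scene")])
print(sense()["contact_force"])
```

```text
[([0.4477, 0.1678, 0.0777], 0.66)]
[-3.23787713 -1.20594987  6.28868235]
```

View pics/s2.png

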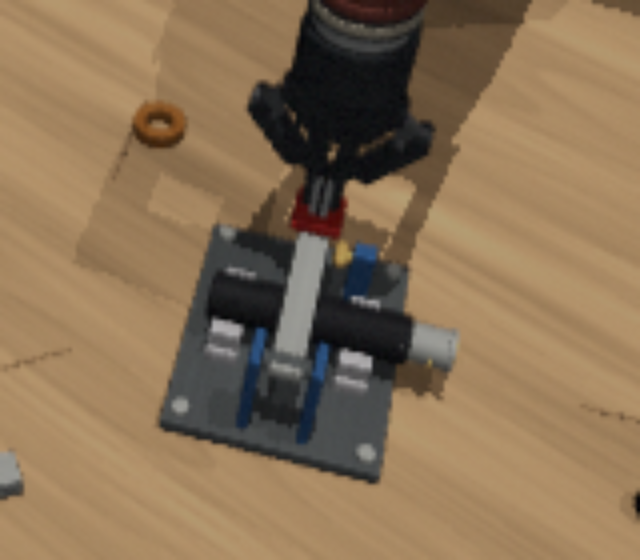

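The lever is level, with the pad (at ~(320,212)) under the fingertips, and force dropped and then rose at the stop, so it has caught. Lifting off to check.

Request:
jog_arm(moves=[[0,0,-0.2,0,-1],[0,0,-0.6,0,-1],[0,0,-1,0,-1],[0,0,-1,0,-1]])

```text
time: 5.62
tcp_pos: [0.4555, 0.1721, 0.1856]
ee_rot: [[0.931, 0.364, 0.015], [0.364, -0.931, 0.004], [0.015, 0.002, -1.0]]
contact_force: [2.0, 0.7, 0.9]
finger_gap: -0.0002
finger_force: 0.0
```

Request:
jog_arm(moves=[[-0.2,1,0,0,-1],[-0.2,1,0,0,-1],[-0.2,1,0,0,-1]])

```text
time: 5.87
tcp_pos: [0.4683, 0.0675, 0.1775]
ee_rot: [[0.931, 0.364, 0.002], [0.364, -0.931, -0.002], [0.001, 0.002, -1.0]]
contact_force: [-0.3, -0.0, 0.1]
finger_gap: 0.0001
finger_force: 0.0
```

Run:
```python
from cell import *
import cv2
for c in ("scene","top","wrist"):
    im=grab_frame(c)
    if c=="scene": cv2.imwrite("pics/s3.png",cv2.resize(im[160:300,240:400,::-1],None,fx=4,fy=4))
    for l in ("lever_pad","plunger_top","tester","light"): print(c,l,[(([round(float(v),4) for v in d["position"]]),round(d["p"],2)) for d in tip_of(l,c)[:1]])
s=sense();print(s["time"],s["tcp_pos"],s["contact_force"])
```

```text
scene lever_pad [([0.4482, 0.1688, 0.0787], 0.95)]
scene plunger_top [([0.5835, -0.2248, 0.0997], 0.59)]
scene tester [([0.5882, -0.2275, -0.0019], 0.68)]
scene light [([0.5093, 0.2029, 0.0216], 0.56)]
top lever_pad [([0.4505, 0.1708, 0.073], 0.55)]
top plunger_top [([0.4865, -0.506, 0.0031], 0.7)]
top tester [([0.5956, -0.2261, 0.0018], 0.78)]
top light [([0.5091, 0.2068, 0.0205], 0.7)]
wrist lever_pad [([0.399, -0.0069, -0.0004], 0.6)]
wrist plunger_top [([0.5152, 0.1961, -0.0017], 0.19)]
wrist tester []
wrist light [([0.51, 0.2088, 0.0246], 0.72)]
6.6167 [0.46757661 0.07040423 0.17730859] [0.19087763 0.0625644  0.40297822]
```

View pics/s3.png

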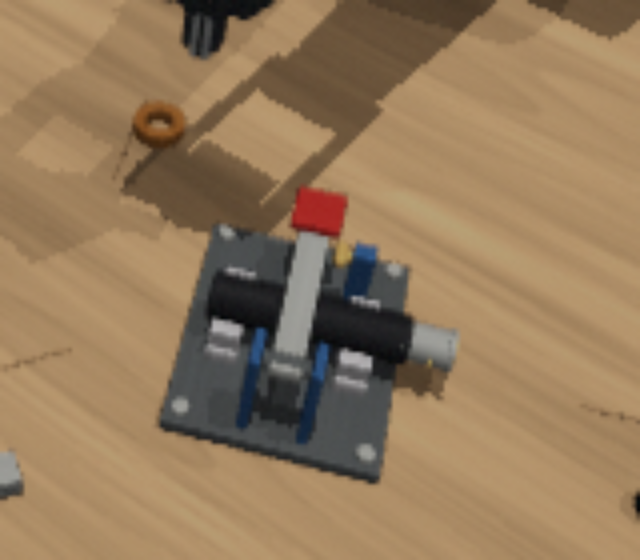

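The lever stays down with the gripper away (pad at ~(320,210)), and the light has not moved. On to the plunger.

Request:
jog_arm(moves=[[0,1,0,0,-1],[0,1,0,0,-1],[0,1,0,0,-1]])

```text
time: 6.87
tcp_pos: [0.5059, -0.0262, 0.178]
ee_rot: [[0.932, 0.364, 0.003], [0.364, -0.932, -0.003], [0.001, 0.003, -1.0]]
contact_force: [0.8, -0.8, 0.4]
finger_gap: 0.0001
finger_force: 0.0
```

Request:
jog_arm(moves=[[0,1,0,0,-1],[0,1,0,0,-1],[0,1,0,0,-1]])

```text
time: 7.12
tcp_pos: [0.5423, -0.1206, 0.1779]
ee_rot: [[0.932, 0.362, 0.002], [0.362, -0.932, -0.003], [0.001, 0.004, -1.0]]
contact_force: [-0.1, 0.6, 0.1]
finger_gap: 0.0002
finger_force: 0.0
```

Request:
jog_arm(moves=[[0,0.6,0,0,-1],[0,0.6,0,0,-1],[0,0.6,0,0,-1],[0,0.6,0,0,-1]])

```text
time: 7.45
tcp_pos: [0.5622, -0.1724, 0.177]
ee_rot: [[0.932, 0.362, -0.001], [0.362, -0.932, 0.001], [-0.0, -0.001, -1.0]]
contact_force: [0.4, 0.5, 0.5]
finger_gap: 0.0002
finger_force: 0.0
```

Run:
```python
from cell import *
import cv2,numpy as np
for c in ("scene","wrist","wrist"):
    im=grab_frame(c)
    cv2.imwrite(f"pics/{c}4.png",im[:,:,::-1])
    for l in ("plunger_top","tester"): print(c,l,[(([round(float(v),4) for v in d["position"]]),round(d["p"],2)) for d in tip_of(l,c)[:1]])
P=camera_params("wrist");print(P)
s=sense();print(s["time"],s["tcp_pos"],s["contact_force"])
```

```text
scene plunger_top [([0.5845, -0.2246, 0.0982], 0.7)]
scene tester [([0.5856, -0.2266, -0.0016], 0.67)]
wrist plunger_top [([0.5802, -0.2282, 0.0973], 0.63)]
wrist tester [([0.5805, -0.2293, 0.0004], 0.82)]
wrist plunger_top [([0.5841, -0.2286, 0.0982], 0.64)]
wrist tester [([0.5849, -0.2284, -0.0045], 0.79)]
{'mtx': array([[315.21081326,   0.        , 254.26018201],
       [  0.        , 315.21081326, 191.09363111],
       [  0.        ,   0.        ,   1.        ]]), 'cam_to_world': array([[ 3.64766714e-01,  8.92375309e-01,  2.65728343e-01,
         6.30557698e-01],
       [-9.31098718e-01,  3.49397415e-01,  1.04769382e-01,
        -1.45307245e-01],
       [ 6.48813578e-04, -2.85635703e-01,  9.58338053e-01,
         3.19748011e-01],
       [ 0.00000000e+00,  0.00000000e+00,  0.00000000e+00,
         1.00000000e+00]])}
7.9 [ 0.56221869 -0.17130392  0.17743351] [ 0.58335267 -0.59668247  0.02045399]
```

View pics/wrist4.png

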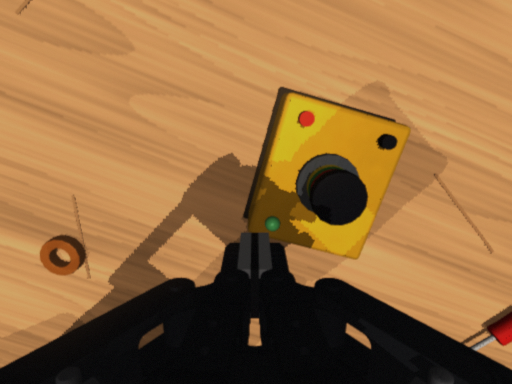

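The head's middle is at (338,195) px, which gives (0.588,-0.227). Going over it and down close.

Request:
jog_arm(moves=[[0.04,0.61,0,0,-1],[0.04,0.61,0.2,0,-1],[0.04,0.61,0.45,0,-1],[0.04,0.61,0.65,0,-1],[0.04,0.61,0.65,0,-1]])

```text
time: 8.32
tcp_pos: [0.5846, -0.2258, 0.1069]
ee_rot: [[0.931, 0.364, -0.009], [0.364, -0.931, 0.005], [-0.007, -0.008, -1.0]]
contact_force: [-1.2, 0.2, -0.9]
finger_gap: 0.0
finger_force: 0.0
```

Request:
jog_arm(moves=[[0,0,0.04,0,-1],[0,0,0.08,0,-1],[0,0,0.12,0,-1],[0,0,0.14,0,-1],[0,0,0.14,0,-1]])

```text
time: 8.73
tcp_pos: [0.5894, -0.2277, 0.0998]
ee_rot: [[0.931, 0.364, 0.003], [0.364, -0.931, -0.001], [0.002, 0.002, -1.0]]
contact_force: [-0.7, -0.8, 2.5]
finger_gap: -0.0001
finger_force: 1.4
```

Request:
jog_arm(moves=[[0,0,0.03,0,-1],[0,0,0.06,0,-1],[0,0,0.09,0,-1],[0,0,0.1,0,-1],[0,0,0.1,0,-1]])

```text
time: 9.15
tcp_pos: [0.5894, -0.2277, 0.0889]
ee_rot: [[0.931, 0.364, 0.003], [0.364, -0.931, -0.001], [0.002, 0.002, -1.0]]
contact_force: [2.3, 1.3, 5.2]
finger_gap: 0.0001
finger_force: 2.5
```

Run:
```python
from cell import *
import cv2,numpy as np
F=[];Z=[]
for i in range(6):
    im=grab_frame("scene"); s=sense(); F.append(s["contact_force"]); Z.append(s["tcp_pos"])
cv2.imwrite("pics/s5.png",cv2.resize(im[150:220,150:230,::-1],None,fx=8,fy=8,interpolation=cv2.INTER_CUBIC))
print(np.mean(F,0),np.mean(Z,0),[z[2] for z in Z],s["time"])
for l in ("plunger_top","lever_pad"): print([(d["position"],d["p"]) for d in tip_of(l,"scene")[:1]])
```

```text
[3.46087704 0.30507611 4.99328116] [ 0.58940888 -0.22770682  0.08907903] [np.float64(0.08905585240116923), np.float64(0.08912075390384011), np.float64(0.08912146467635082), np.float64(0.08909542114194231), np.float64(0.08906075637878402), np.float64(0.08901990436495592)] 9.45
[([0.5828, -0.2245, 0.0871], 0.69)]
[([0.449, 0.1689, 0.0772], 0.8)]
```

View pics/s5.png

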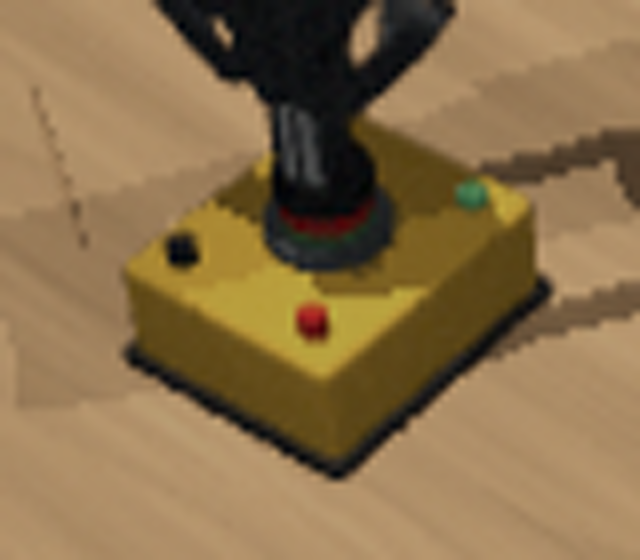

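The picture shows the red band with part of the green above the collar rim (at ~(325,235)). The force is 5.0 N at z 0.089, which means 12 mm depth. The lever is still down, so I'm handing in.

```bash
python3 -c "
from cell import *
print(job_done())"
```

```text
the job is handed in; nothing more can be done
None
```

The lever is latched down with the gripper off it, and the fingers are holding the plunger about 12 mm down, in the green band; I handed the job in at about 9.5 s, and it returned no verdict.

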